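# Put the marking-out kit back in its fitted drawer inserts

### The arm

A 7-joint arm with a two-finger parallel gripper is mounted at the origin on a cart in front of the work surface, level with it; the furniture and walls round the work are solid. World frame = base frame: x ahead of the robot, y to its left, z up, the work surface at z = 0. Lengths are in m, angles in rad, forces in N, time in s.
With the tool pointing down it reaches from about 0.425 to 0.825 m from the base axis. Payload 3.6 kg.
Tool frame: the origin (TCP) lies where the fingers leave the gripper's body, on its centre line; the fingertips stand 73 mm ahead of it and the grasp point (between the pads) lies 54 mm ahead of it; z points along the fingers, y is the line along which they close (so a half turn about z gives the same grasp; the last joint's range is limited). The gripper opens to 85 mm and grips with 20 to 120 N. Pads are 22 mm wide; open, the fingers measure 114 mm over their backs; the gripper's body (76 mm by 85 mm) begins 54 mm behind the grasp point. The pads swing forward as they close: fully open they stand 13 mm farther back than shut.
Start: joints at [1.321, 0.615, -0.013, 1.423, 0.008, 1.103, -0.04], TCP at [0.144, -0.634, 0.304] pointing down, gripper open.
Joint ranges: [-3.12, 3.12], [-0.3, 2.06], [-1.34, 1.32], [0.26, 2.42], [-1.36, 4.5], [0.01, 1.98], [-2.84, 2.84]. Speed limits (rad/s): [2.79, 2.79, 3.14, 3.14, 3.14, 3.14, 3.14].

### API

Orientations are given as a unit quaternion [x, y, z, w].
In Python, from station import arm, snapshot, camera_info, ticket gives the robot as it stands. Calls block until the motion is done:
- arm.movep(position, orientation): joint-space move of the TCP to a pose.
- arm.line_to(position, velocity=0.15, ori=None): straight line of the TCP; ori=None keeps the orientation; velocity is the mean speed in m/s.
- arm.move_j(angles): joint-space move.
- arm.move_gripper(opening, effort=None): opening from 0.0 (shut) to 1.0 (fully open); effort is the grip in N (None keeps the last); returns when the fingers have stopped.
- arm.pause(seconds).
- arm.ik(position, orientation): joint angles nearest the present ones, or None.
- snapshot(name): name is "side" or "top"; returns the picture (400x640x3 uint8, blue, green, red); there is no depth.
- camera_info(name): a dict with "fx", "fy", "cx", "cy" (pixels), "dist_coeffs" ([k1, k2, p1, p2, k3] as OpenCV has them; the pictures are not rectified), "R" (3x3) and "t" (3): a world point X has camera coordinates R X + t. Camera axes: x right, y down, z forward; pixel columns grow to the right and rows downward; lengths in m; the calibration is good to about 2 mm. A picture is of the moment at which its call begins. camera_info takes no time and is no camera call.
A pose or a line that the arm cannot do raises arm.MotionError and nothing moves.
- ticket.finish_job(): hands the job in; it is judged then, once.
Readings, each from a call of its own:
- arm.read_time(): time.
- arm.read_joint_positions(): joint angles.
- arm.read_dq(): joint speeds.
- arm.read_effort(): joint torques, N m.
- arm.read_tool_pos(): TCP position.
- arm.read_eef_rot(): TCP orientation.
- arm.read_ft_force(): force on the tool from outside, world axes, zero at the start.
- arm.read_wrist_torque(): the same for the moment, N m.
- arm.read_opening(): opening from 0.0 (shut) to 1.0 (fully open).
- arm.read_finger_force(): force on a finger pad.
Only numpy, scipy, OpenCV 4.12 (cv2) and the standard library are available. Lean on these libraries where they do the work, as an engineer would, in place of code of your own. Each camera call takes 0.05 s, during which the arm holds its last target. There are 200 camera calls.

### The job

The marking-out kit has to go back into the three fitted wooden drawer inserts: lay the try square, the marking gauge, the green pencil and the eraser each in the recess cut to its own outline, lying flat on the felt and not riding on the rim. Set the try square and the marking gauge down gently, not dropped or knocked, because they must stay true; and leave the small plane, the sanding block and the wooden joint sample where they are.

Things in the scene. Friction and masses are not known exactly. Their poses are not given: they have to be found in the camera images.
- try_square: Try square lying flat, L-shaped, mm: dark wooden stock x -82.5 to -56.5, y -52.5 to 52.5, 17 high; steel blade 2 thick, x -56 to 82, y -52.5 to -28, its underside 7 above the ground. Origin: centre of the 165 x 105 outline at underside level, z up. 0.18 kg, balance point (-59, -5): take it across the stock's middle (-69.5, 0), fingers closing along x. Starts left of the inserts.
- marking_gauge: Wooden marking gauge, mm: square beam 14 x 14, y -105 to 105, through an upright stock (62 along x, y 32 to 57, 54 high) with brass thumbscrew (y 40, top at 69). At rest the beam slopes: tail (y -105) on the ground, at y 0 it spans 14 to 28 above ground; body z is then up. Origin: below mid-beam at ground level. 0.13 kg, balance y 27: take the beam near y 0, fingers along x. Starts left.
- pencil_mid (a point): Green pencil lying down, 184 mm long along y (point at -y), 8 mm thick; it may lie rolled about its length. This point is the middle of the pencil, on its axis, 4 mm above what it lies on. Starts left of the inserts.
- eraser: Eraser, white with a blue sleeve, 19 x 44 x 12 mm (x, y, z). Origin: centre of the underside; z up. Starts left of the inserts.
- square_insert: Fixed wooden insert 204 x 144 x 18 mm with an L-shaped felt-lined recess, 6 mm larger all round than the try square; floor 6 mm and rim 18 mm above the bench. Origin: centre of underside. Seated, the square's axes point as the insert's, its origin at (0, 0, 6 mm). Finger scoops as deep as the recess beside the stock at y -20 to 20: inner to x -31, outer open to the edge.
- gauge_insert: Fixed wooden insert 94 x 246 x 18 mm with a cross-shaped felt-lined recess for the gauge: slot 26 mm wide, y -111 to 111, and stock pocket 74 mm along x, y 26 to 63. Floor 6 mm, rim 18 mm above the bench. Origin: centre of underside. Seated, the gauge's axes point as the insert's, its origin at (0, 0, 6 mm), 6 mm play all round. Finger scoops to x +-34 at y -28 to 14.
- pencil_insert: Fixed wooden insert 112 x 222 x 18 mm, origin centre of underside, felt-lined. Pencil groove along y: middle x -30, y 0, 20 wide, 196 long, floor at z 12 mm; scoops at y -20 to 20, x -1 to the open edge. Eraser pocket: middle x 27, y 50, 31 x 56 mm (x, y), floor at z 10 mm; scoops at y 32 to 68, x -7 to the open edge. Pencil and eraser lie along y, either way round.
- plane_small: Bystander, not to be moved: small wooden plane, 50 x 150 x 74 mm (x, y, z), standing on the bench. Origin: centre of the underside. To its right, behind the inserts, stands a fixed wooden tool chest: front with a small knob at world x 0.74 m, y -0.05 to -0.35 m, 184 mm high; keep arm and load clear of it.
- sanding_block: Bystander, not to be moved: sanding block, 63 x 101 x 33 mm (x, y, z). Origin: centre of the underside.
- halving_sample: Bystander, not to be moved: wooden halving-joint sample, 40 x 140 x 38 mm (x, y, z). Origin: centre of the underside.

How it is judged:
At the end, for the whole second after the job is handed in: Each of the four lies in its own recess, its height within 3 mm of seated on the felt, within 10 mm of its seated x and y and within 0.15 rad of parallel to the recess; try square, gauge and eraser upright and at rest. Nothing was set down hard and no bystander moved (x of try_square in the frame of square_insert between -0.01 and 0.01 m and y of try_square in the frame of square_insert between -0.01 and 0.01 m and z of try_square in the frame of square_insert between 0.003 and 0.009 m and angle between the y axis of try_square and the y axis of square_insert, either way round below 0.15 rad and angle between try_square's own z axis and vertical below 0.06 rad and linear speed of each of try_square, marking_gauge, eraser below 0.01 m/s and angular speed of each of try_square, marking_gauge, eraser below 0.1 rad/s and x of marking_gauge in the frame of gauge_insert between -0.01 and 0.01 m and y of marking_gauge in the frame of gauge_insert between -0.01 and 0.01 m and z of marking_gauge in the frame of gauge_insert between 0.003 and 0.009 m and angle between the y axis of marking_gauge and the y axis of gauge_insert, either way round below 0.15 rad and angle between marking_gauge's own z axis and vertical below 0.08 rad and x of pencil_mid in the frame of pencil_insert between -0.04 and -0.02 m and y of pencil_mid in the frame of pencil_insert between -0.01 and 0.01 m and z of pencil_mid in the frame of pencil_insert between 0.0128 and 0.0188 m and angle between the y axis of each of pencil_mid, eraser and the y axis of pencil_insert, either way round below 0.15 rad and x of eraser in the frame of pencil_insert between 0.017 and 0.037 m and y of eraser in the frame of pencil_insert between 0.04 and 0.06 m and z of eraser in the frame of pencil_insert between 0.007 and 0.013 m and angle between eraser's own z axis and vertical below 0.1 rad); the robot touches nothing.
It fails at once if The try square is set down hard: more than 40 N against its insert (contact force between try_square and square_insert above 40 N).
It fails at once if The marking gauge is set down hard: more than 40 N against its insert (contact force between marking_gauge and gauge_insert above 40 N).
It fails at once if The small plane is moved by more than 20 mm (distance of plane_small from where it was at the start of the episode above 0.02 m).
It fails at once if The sanding block is moved by more than 20 mm (distance of sanding_block from where it was at the start of the episode above 0.02 m).
It fails at once if The joint sample is moved by more than 20 mm (distance of halving_sample from where it was at the start of the episode above 0.02 m).
It also fails if it takes over 115 s, if anything falls off the work surface, if the arm or the gripper's body presses on something with over 40 N, if the wrist force passes 120 N, or if a joint passes its speed limit or range.

## Working session

There is one attempt and no reset: what is moved stays moved. The work goes in short steps, each a Python script; the robot and the scene stay as the last script left them, time stands still between calls to the robot, and variables do not carry over. Pictures are saved under pics/ and viewed, at most 14 in all, crops included, and the job is handed in when it is done.

```bash
ls; mkdir -p pics; python3 - <<'E'
from station import arm, snapshot, camera_info
import cv2
for n in("top","side"):
    cv2.imwrite(f"pics/{n}0.png",snapshot(n)); c=camera_info(n); print(n,c)
print(arm.read_eef_rot(),arm.read_time(),arm.read_opening())
E
```

```text
pics
top {'fx': 407.36445341291557, 'fy': 407.36445341291557, 'cx': 315.55614936607395, 'cy': 193.6239006983595, 'dist_coeffs': array([-0.07318785,  0.        ,  0.        ,  0.        ,  0.        ]), 'R': array([[ 0.00340423, -0.99995065, -0.00933269],
       [-0.99663185, -0.00262795, -0.08196371],
       [ 0.08193514,  0.00958028, -0.99659162]]), 't': array([-0.02391858,  0.54208131,  1.13257215])}
side {'fx': 520.8747132156968, 'fy': 520.8747132156968, 'cx': 318.1135797813243, 'cy': 193.45932172923662, 'dist_coeffs': array([-0.00731372,  0.        ,  0.        ,  0.        ,  0.        ]), 'R': array([[ 0.8880618 , -0.45967348, -0.00682101],
       [-0.21491782, -0.40200099, -0.89005929],
       [ 0.4063946 ,  0.79189361, -0.45579375]]), 't': array([-0.50604666,  0.1478255 ,  1.47779987])}
[ 9.93740151e-01  1.11710082e-01 -1.52179652e-04 -1.16062126e-03] 0.1 1.000246499553096
```

View pics/top0.png

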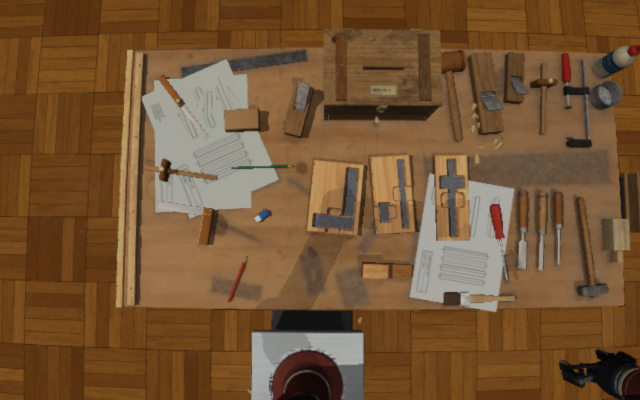

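View pics/side0.png

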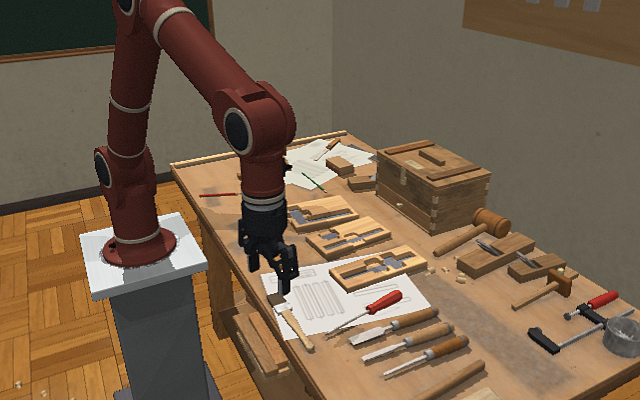

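The top view shows: gauge near (185,172), green pencil (265,167), eraser (262,215), square stock (206,226) with its blade going left at row ~209, and inserts at (336,195), (392,193) and (452,197). I'll zoom in.

```bash
python3 - <<'E'
import cv2
t=cv2.imread("pics/top0.png")
cv2.imwrite("pics/a.png",cv2.resize(t[140:250,140:300],None,fx=5,fy=5,interpolation=cv2.INTER_CUBIC))
cv2.imwrite("pics/b.png",cv2.resize(t[140:290,300:480],None,fx=4,fy=4,interpolation=cv2.INTER_CUBIC))
E
```

```text
(no output)
```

View pics/a.png

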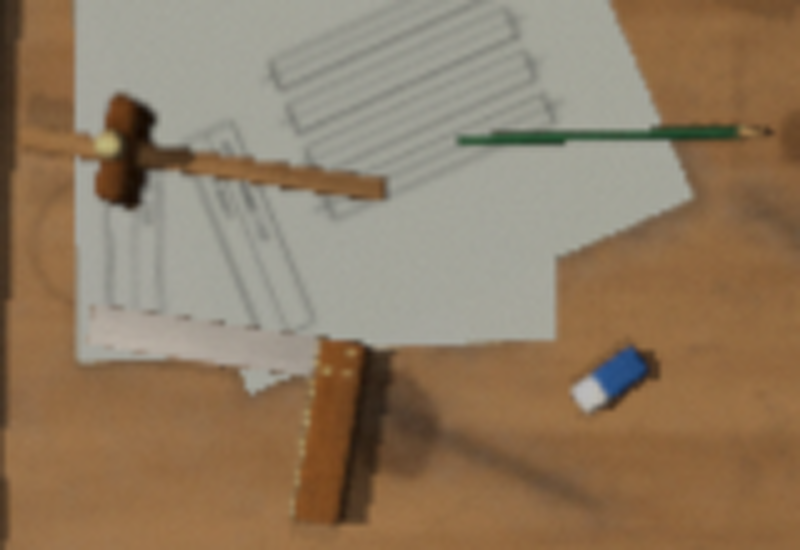

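View pics/b.png

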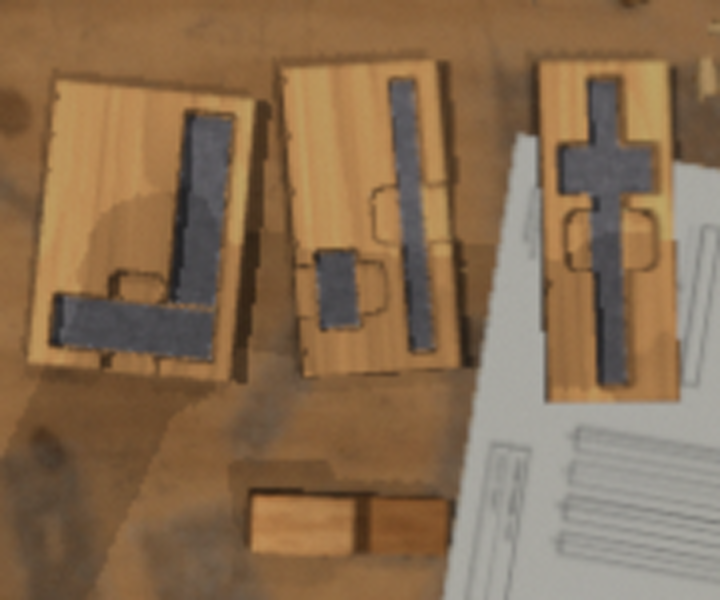

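The crops show all four pieces and the three inserts clearly: square stock (293–365, 340–523) in crop a, gauge tail (380,188), pencil (457,140)–(770,131), eraser (611,380). I'll fit poses from the corner picks.

```bash
cat > h.py <<'E'
import numpy as np, cv2, json
from station import arm, snapshot, camera_info
def cast(name,uv,z):
    """pixels (N,2) -> world points on planes of height z"""
    c=camera_info(name); K=np.array([[c['fx'],0,c['cx']],[0,c['fy'],c['cy']],[0,0,1]])
    n=cv2.undistortPoints(np.float64(uv).reshape(-1,1,2),K,c['dist_coeffs'])[:,0]
    R,t=np.array(c['R']),np.array(c['t']); o=-R.T@t
    d=np.c_[n,np.ones(len(n))]@R
    return o+d*((np.broadcast_to(z,len(n))-o[2])/d[:,2])[:,None]
def fit(model,world):
    m,w=np.float64(model)[:,:2],np.float64(world)[:,:2]
    a,b=m-m.mean(0),w-w.mean(0)
    yaw=np.arctan2((a[:,0]*b[:,1]-a[:,1]*b[:,0]).sum(),(a*b).sum())
    R=np.array([[np.cos(yaw),-np.sin(yaw)],[np.sin(yaw),np.cos(yaw)]])
    p=w.mean(0)-R@m.mean(0); e=w-(m@R.T+p)
    return p,yaw,e
def pt(pose,xy):
    x,y,a=pose; c,s=np.cos(a),np.sin(a)
    return np.array([x+c*xy[0]-s*xy[1],y+s*xy[0]+c*xy[1]])
E
cat > m.py <<'E'
from h import *
A=lambda q:(np.float64(q)+.5)/5-.5+[140,140]
B=lambda q:(np.float64(q)+.5)/4-.5+[300,140]
D={
'sqi':(B([(55,78),(255,98),(232,382),(28,365),(235,113),(187,110),(50,347),(212,360),(57,293)]),
 [(102,72),(102,-72),(-102,-72),(-102,72),(88,-58.5),(88,-22),(-88.5,58.5),(-88.5,-58.5),(-50.5,58.5)],18),
'pei':(B([(278,65),(440,60),(463,368),(303,377),(389,78),(415,78),(410,352),(433,350),(316,252),(355,250),(320,330),(360,327)]),
 [(56,-111),(-56,-111),(-56,111),(56,111),(-20,-98),(-40,-98),(-20,98),(-40,98),(42.5,22),(11.5,22),(42.5,78),(11.5,78)],18),
'gai':(B([(538,60),(670,60),(680,402),(545,402),(590,78),(617,78),(597,385),(628,385),(560,145),(655,145),(655,192),(560,192)]),
 [(-47,123),(47,123),(47,-123),(-47,-123),(-13,111),(13,111),(-13,-111),(13,-111),(-37,63),(37,63),(37,26),(-37,26)],18),
'sq':(A([(320,340),(365,345),(340,523),(293,520),(92,308),(90,343)]),
 [(-56.5,-52.5),(-82.5,-52.5),(-82.5,52.5),(-56.5,52.5),(82,-52.5),(82,-28)],[17,17,17,17,9,9]),
'ga':(A([(380,188),(20,142),(107,145)]),[(0,-105),(0,105),(0,40)],[14,42,69]),
'pe':(A([(457,140),(770,131)]),[(0,92),(0,-92)],4),
}
P={}
for k,(uv,m,z) in D.items():
    w=cast('top',uv,np.float64(z)/1e3); p,y,e=fit(np.float64(m)/1e3,w)
    P[k]=[p[0],p[1],y]; print(k,np.round(p,4),round(np.degrees(y),2),'res mm',(e*1e3).round(1).tolist())
t=cv2.imread('pics/top0.png'); r=t[205:226,250:276].astype(int)
mask=((r[...,0]>r[...,2]*0.95)&(r.max(2)>90)).astype(np.uint8)
mask=max(((lab==i).astype(np.uint8) for n,lab in [cv2.connectedComponents(mask)] for i in range(1,n)),key=np.sum)
c=cv2.minAreaRect(np.argwhere(mask)[:,::-1].astype(np.float32)); 
b=cv2.boxPoints(c)+[250,205]; w=cast('top',b,.012)[:,:2]
e1,e2=w[1]-w[0],w[2]-w[1]; L=e1 if np.hypot(*e1)>np.hypot(*e2) else e2
yaw=np.arctan2(-L[0],L[1]); P['er']=[*w.mean(0),yaw]
print('er',w.mean(0).round(4),np.degrees(yaw).round(1),np.hypot(*e1),np.hypot(*e2),b.mean(0))
json.dump(P,open('p.json','w'))
q=arm.read_joint_positions()
def Q(a): # tool down, tool y axis at world angle a
    from scipy.spatial.transform import Rotation as R
    y=np.array([np.cos(a),np.sin(a),0]);z=np.array([0,0,-1.]);return R.from_matrix(np.c_[np.cross(y,z),y,z]).as_quat()
S=[('sq',(-.0695,0),0),('sqi',(-.0695,0),0),('ga',(0,0),0),('gai',(0,0),0),('pe',(0,0),0),('pei',(-.03,0),0),('er',(0,0),0),('pei',(.027,.05),0)]
for k,xy,_ in S:
    p=pt(P[k],xy)
    for f in (0,np.pi):
        for z in (.08,.28):
            j=arm.ik([*p,z],Q(P[k][2]+f)); print(k,p.round(3),round(f),z,None if j is None else np.round(j,2))
E
python3 m.py
```

```text
sqi [ 0.5331 -0.0787] -5.07 res mm [[0.6, 0.3], [-0.8, 0.6], [0.1, 0.0], [-1.1, 0.6], [1.1, 0.3], [-0.1, -1.7], [-0.6, -0.2], [0.9, 1.8], [-0.3, -1.7]]
pei [ 0.5427 -0.2407] 93.46 res mm [[1.5, 2.6], [-1.2, -2.4], [0.0, -1.9], [0.4, -0.1], [0.7, -0.5], [-0.4, 0.7], [0.5, -1.1], [0.7, 2.5], [-0.8, -1.9], [-1.2, 1.3], [-0.2, -0.9], [0.1, 1.6]]
gai [ 0.5334 -0.4117] -89.85 res mm [[-0.2, 1.1], [0.2, -1.4], [0.5, -1.4], [1.0, 1.7], [-1.2, -2.4], [-1.1, 3.9], [0.9, -1.9], [0.8, 1.8], [-1.8, -3.2], [-1.7, 1.6], [1.4, 2.7], [1.3, -2.4]]
sq [0.4586 0.3602] 82.4 res mm [[-1.6, 0.9], [-0.9, 0.5], [1.8, -1.1], [-0.2, 0.3], [-1.6, 1.1], [2.4, -1.7]]
ga [0.6014 0.3669] -6.57 res mm [[0.2, 3.6], [-0.9, -3.2], [0.8, -0.4]]
pe [0.6217 0.133 ] 1.7 res mm [[0.0, -0.7], [-0.0, 0.7]]
er [0.4805 0.1321] -142.8 0.038769500720569366 0.01780338813999759 [261.46000123 215.28000051]
sq [0.449 0.291] 0 0.08 [-0.32  0.81 -0.46  1.94  0.67  0.55  0.19]
sq [0.449 0.291] 0 0.28 [ 0.06  0.71 -1.15  1.77  0.71  1.15  0.12]
sq [0.449 0.291] 3 0.08 [-0.63  0.77  0.01  1.95 -0.03  0.43 -2.3 ]
sq [0.449 0.291] 3 0.28 [-
[... 1293 characters left out ...]
 ]
pei [ 0.544 -0.271] 3 0.08 [ 0.42  0.83  0.01  1.74 -0.01  0.57 -1.07]
pei [ 0.544 -0.271] 3 0.28 [ 0.45  0.57 -0.04  1.58  0.03  0.99 -1.11]
er [0.481 0.132] 0 0.08 [-0.44  0.75  0.2   2.06 -0.38  0.37 -2.43]
er [0.481 0.132] 0 0.28 [-0.92  0.56  0.94  1.9  -0.55  0.96 -2.21]
er [0.481 0.132] 3 0.08 [-0.14  0.75 -0.26  2.05  0.47  0.4  -0.12]
er [0.481 0.132] 3 0.28 [ 0.42  0.68 -1.2   1.87  0.71  1.11 -0.41]
pei [ 0.491 -0.217] 0 0.08 [ 0.72  0.83 -0.56  1.94  0.77  0.6   1.28]
pei [ 0.491 -0.217] 0 0.28 [ 0.89  0.58 -0.8   1.77  0.48  1.    1.53]
pei [ 0.491 -0.217] 3 0.08 [ 0.38  0.77 -0.01  1.95  0.01  0.43 -1.15]
pei [ 0.491 -0.217] 3 0.28 [ 0.43  0.47 -0.08  1.78  0.05  0.89 -1.18]
```

```bash
cat >> h.py <<'E'
from scipy.spatial.transform import Rotation as Rot
P=json.load(open('p.json'))
def Q(a):
    y=np.array([np.cos(a),np.sin(a),0]);z=np.array([0,0,-1.])
    return Rot.from_matrix(np.c_[np.cross(y,z),y,z]).as_quat()
def fz(): return float(arm.read_ft_force()[2])
def down(xy,z0,z1,limit,step=.003,v=.03):
    """guarded slow descent; returns final z"""
    f0=fz(); z=z0
    while z>z1+1e-6:
        z=max(z1,z-step); arm.line_to([*xy,z],velocity=v)
        if abs(fz()-f0)>limit: print('contact',z,fz()-f0); break
    return z
def pick(k,xy,f,z,op,effort,hi=.26):
    p=pt(P[k],xy); a=P[k][2]+f
    arm.movep([*p,hi],Q(a)); arm.move_gripper(op,effort)
    arm.line_to([*p,z+.03],velocity=.2); down(p,z+.03,z,6,.01,.05)
    arm.move_gripper(0,effort)
    print('grip',k,arm.read_opening()*85,arm.read_finger_force(),arm.read_tool_pos())
    f0=fz(); arm.line_to([*p,z+.03],velocity=.08); arm.pause(.2)
    print('weight N',fz()-f0); arm.line_to([*p,hi],velocity=.2)
    print('t',arm.read_time(),'op',arm.read_opening()*85)
def over(k,xy,f,z,hi=.26):
    p=pt(P[k],xy); arm.movep([*p,hi],Q(P[k][2]+f)); arm.line_to([*p,z],velocity=.2)
def place(k,xy,z,op,limit=4,hi=.26):
    p=pt(P[k],xy)
    zz=down(p,arm.read_tool_pos()[2],z,limit)
    print('at',zz,'want',z,arm.read_ft_force())
    if zz>z+.0045: return False
    arm.move_gripper(op); arm.pause(.2)
    arm.line_to([*p,z+.03],velocity=.06); arm.line_to([*p,hi],velocity=.25)
    print('t',arm.read_time()); return True
E
python3 - <<'E'
from h import *
pick('sq',(-.0695,0),0,.079,.52,40)
over('sqi',(-.0695,0),0,.130)
cv2.imwrite('pics/s1.png',snapshot('side')); t=snapshot('top'); 
cv2.imwrite('pics/c1.png',np.hstack([cv2.resize(t[120:270,290:490],None,fx=2,fy=2),cv2.resize(cv2.imread('pics/s1.png')[150:300,200:400],None,fx=2,fy=2)]))
E
```

```text
grip sq 24.62369817063378 40.68964183330536 [0.44944148 0.29154837 0.07933552]
weight N -4.111675048401775
t 7.875 op 24.83672362379318
```

View pics/c1.png

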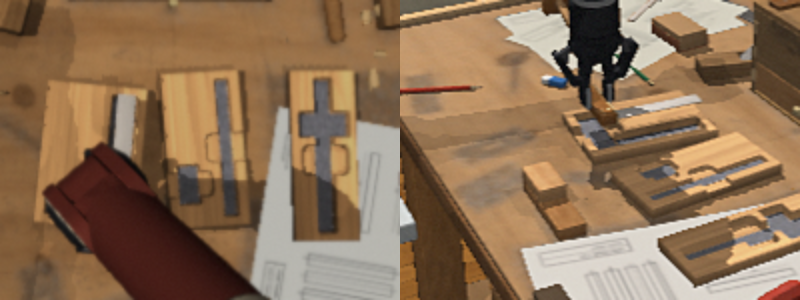

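The square is held level over its insert, with the blade end near (125,95) in the doubled crop. I'll check the blade tip against where it should be.

```bash
python3 - <<'E'
from h import *
t=cv2.imread('pics/c1.png')[:300,:400].astype(int)
m=((t.min(2)>115)&(t.max(2)-t.min(2)<45)); m[:85]=0;m[170:]=0;m[:,:100]=0;m[:,150:]=0
rows=[(r,np.where(m[r])[0]) for r in range(85,150,6)]
for r,c in rows: print(r,c.min() if len(c) else None,c.max() if len(c) else None)
rr=np.where(m.sum(1)>10)[0].min(); print('top row',rr)
for r,c in rows:
    if len(c)<10: continue
    w=cast('top',[[290+(c.min()+c.max()+1)/4-.25,120+r/2]],.060)[0]
    x,y,a=P['sqi']; d=w[:2]-[x,y]; print('insert frame mm',np.round(1e3*np.array([np.cos(a)*d[0]+np.sin(a)*d[1],-np.sin(a)*d[0]+np.cos(a)*d[1]]),1))
w=cast('top',[[290+125/2,120+rr/2-.25]],.060)[0];d=w[:2]-[x,y];print('tip x',np.cos(a)*d[0]+np.sin(a)*d[1])
E
```

```text
85 None None
91 None None
97 118 134
103 117 135
109 117 133
115 116 133
121 116 133
127 116 132
133 115 131
139 114 131
145 114 131
top row 95
insert frame mm [ 79.5 -40. ]
insert frame mm [ 71.2 -40.7]
insert frame mm [ 62.8 -40. ]
insert frame mm [ 54.4 -40. ]
insert frame mm [ 46.2 -40.7]
insert frame mm [ 37.8 -40.8]
insert frame mm [ 29.5 -40.1]
insert frame mm [ 21.2 -40.1]
insert frame mm [ 12.9 -40.8]
tip x 0.08284007716984639
```

```bash
python3 - <<'E'
from h import *
if place('sqi',(-.0695,0),.0855,.42):
    pick('ga',(0,0),0,.081,.36,60)
    over('gai',(0,0),0,.135)
    s=snapshot('side');t=snapshot('top');cv2.imwrite('pics/t2.png',t)
    cv2.imwrite('pics/c2.png',np.hstack([cv2.resize(t[120:270,290:490],None,fx=2,fy=2),cv2.resize(s[150:300,220:420],None,fx=2,fy=2)]))
E
```

```text
at 0.0855 want 0.0855 [ 1.59244367  0.16584568 -1.67840575]
t 15.9833
grip ga 12.945186326233433 60.80115795135498 [0.60165623 0.36704676 0.08129959]
weight N -1.695482210951237
t 21.7417 op 12.164268571451762
```

View pics/c2.png

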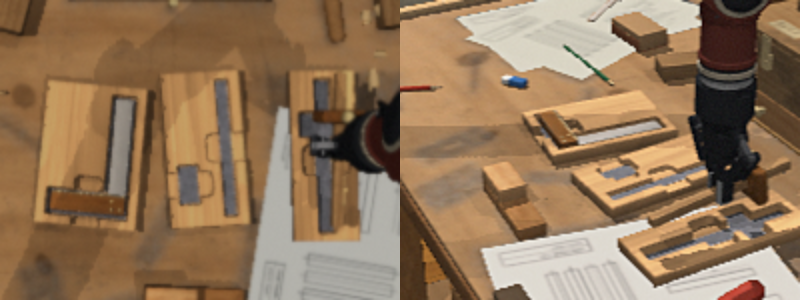

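The square is seated in its recess. The gauge is held, but it's partly hidden near (345,190), so I'll zoom in on it.

```bash
python3 - <<'E'
import cv2
t=cv2.imread('pics/t2.png'); cv2.imwrite('pics/c3.png',cv2.resize(t[145:250,420:500],None,fx=5,fy=5,interpolation=cv2.INTER_CUBIC))
E
```

```text
(no output)
```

View pics/c3.png

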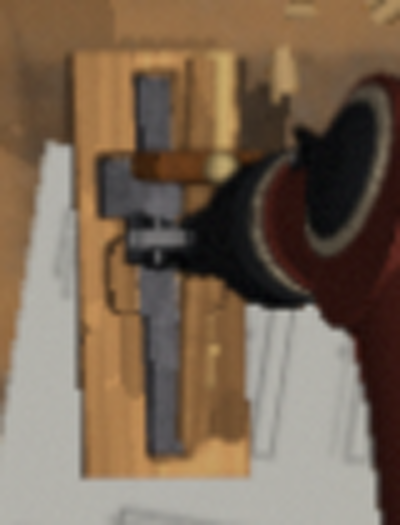

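```bash
python3 - <<'E'
from h import *
A=lambda q:(np.float64(q)+.5)/5-.5+[420,145]
inv=lambda k,w:(lambda d,a:np.round(1e3*np.array([np.cos(a)*d[0]+np.sin(a)*d[1],-np.sin(a)*d[0]+np.cos(a)*d[1]]),1))(w[:2]-P[k][:2],P[k][2])
b=.054
for n,q,z in [('screw',(221,165),b+.069),('head end',(226,55),b+.042),('stockleft',(133,165),b+.054),('tail',(228,440),b+.014)]:
    print(n,inv('gai',cast('top',[A(q)],z)[0]))
c=camera_info('top');
for xy,z in [((0,105),.042),((0,-105),.014),((-7,-105),.014),((7,-105),.014),((0,40),.069),((-31,44),.054)]:
    w=np.r_[pt(P['gai'],np.array(xy)/1e3),z+b]
    K=np.array([[c['fx'],0,c['cx']],[0,c['fy'],c['cy']],[0,0,1]])
    u=cv2.projectPoints(w[None],cv2.Rodrigues(np.array(c['R']))[0],np.array(c['t']),K,c['dist_coeffs'])[0][0,0]
    print(xy,((u+.5-[420,145])*5-.5).round(0))
E
```

```text
screw [-1.3 43.5]
head end [ 13.1 106.4]
stockleft [-43.2  45.2]
tail [  18.2 -100.4]
(0, 105) [202.  58.]
(0, -105) [195. 449.]
(-7, -105) [183. 449.]
(7, -105) [208. 449.]
(0, 40) [224. 172.]
(-31, 44) [156. 167.]
```

Screw and head end both read about 3 mm toward +y of the insert, and x is good. I'll shift the placement 2.5 mm and lower.

```bash
python3 - <<'E'
from h import *
xy=(.0005,-.0025); arm.line_to([*pt(P['gai'],xy),.130],velocity=.05)
if place('gai',xy,.0875,.34):
    arm.move_gripper(.25); pick('pe',(0,0),0,.0745,.25,30)
    over('pei',(-.03,0),np.pi,.125)
    s=snapshot('side');t=snapshot('top');cv2.imwrite('pics/t3.png',t)
    cv2.imwrite('pics/c4.png',np.hstack([cv2.resize(t[145:250,360:500],None,fx=3,fy=3),cv2.resize(s[190:295,260:380],None,fx=3,fy=3)]))
E
```

```text
at 0.0875 want 0.0875 [-0.20824305  0.52932021 -1.13237209]
t 31.2583
grip pe 5.156784446537453 29.249207228422165 [0.6217849  0.13308767 0.07470611]
weight N 1.4894655448114484
t 37.625 op 5.526243624326288
```

View pics/c4.png

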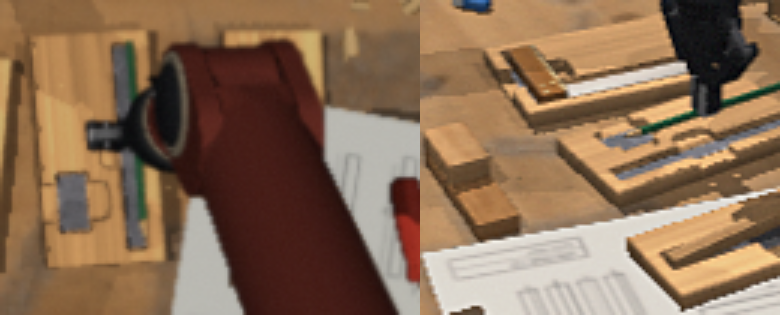

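The pencil is held over the groove; its visible end is near (141,218), with the other end near (131,40). I'll compare these with where the ends should be.

```bash
cat >> h.py <<'E'
def inv(k,w):
    d,a=np.asarray(w)[:2]-P[k][:2],P[k][2]
    return np.round(1e3*np.array([np.cos(a)*d[0]+np.sin(a)*d[1],-np.sin(a)*d[0]+np.cos(a)*d[1]]),1)
E
python3 - <<'E'
from h import *
t=cv2.imread('pics/t3.png').astype(int); g=(t[...,1]-t[...,2]>12)&(t[...,1]-t[...,0]>-5)&(t[...,1]>35)
g[:145]=0;g[250:]=0;g[:,:385]=0;g[:,425:]=0
p=np.argwhere(g); 
for r in (p[:,0].min(),p[:,0].min()+6,170,200,p[:,0].max()-3,p[:,0].max()):
    c=np.where(g[r])[0]
    if len(c): print(r,c,inv('pei',cast('top',[[c.mean(),r]],.0545)[0]))
E
```

```text
160 [402 403] [-28.7 -89.6]
166 [402 403 404] [-28.8 -72.8]
170 [403 404] [-29.3 -61.5]
200 [405 406] [-28.5  21.9]
214 [406 407] [-28.5  60.5]
217 [406 407] [-27.8  68.8]
```

```bash
python3 - <<'E'
from h import *
xy=(-.0308,0); arm.line_to([*pt(P['pei'],xy),.120],velocity=.05)
if place('pei',xy,.0872,.2):
    pick('er',(0,0),np.pi,.077,.42,30)
    over('pei',(.027,.05),np.pi,.125)
    s=snapshot('side');t=snapshot('top');cv2.imwrite('pics/t4.png',t)
    cv2.imwrite('pics/c5.png',np.hstack([cv2.resize(t[145:250,360:500],None,fx=3,fy=3),cv2.resize(s[190:295,260:380],None,fx=3,fy=3)]))
E
```

```text
at 0.0872 want 0.0872 [-0.07506473 -0.37176896 -0.26735907]
t 44.9167
grip er 17.33591793311369 30.37363886833191 [0.48065803 0.13216165 0.07718807]
weight N -1.4243692093255
t 50.65 op 17.33222914329708
```

View pics/c5.png

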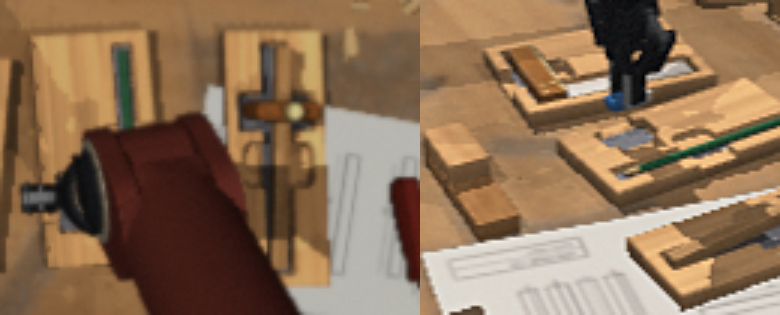

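```bash
python3 - <<'E'
from h import *
print(place('pei',(.027,.05),.0876,.34))
arm.move_j([1.321, 0.615, -0.013, 1.423, 0.008, 1.103, -0.04])
s=snapshot('side');t=snapshot('top');cv2.imwrite('pics/t5.png',t)
cv2.imwrite('pics/c6.png',cv2.resize(t[145:250,300:480],None,fx=4.4,fy=4.4,interpolation=cv2.INTER_CUBIC))
cv2.imwrite('pics/c7.png',cv2.resize(s[190:300,280:440],None,fx=5,fy=5,interpolation=cv2.INTER_CUBIC))
E
```

```text
at 0.0876 want 0.0876 [-0.86978293 -0.6575203  -0.8114978 ]
t 57.9833
True
```

View pics/c6.png

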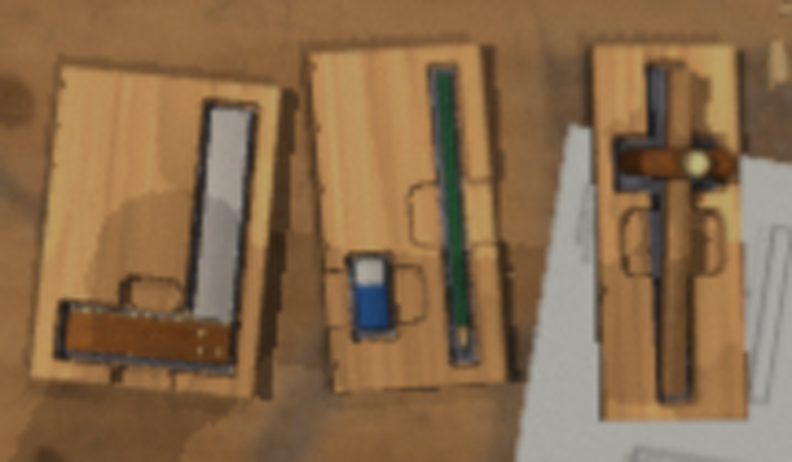

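View pics/c7.png

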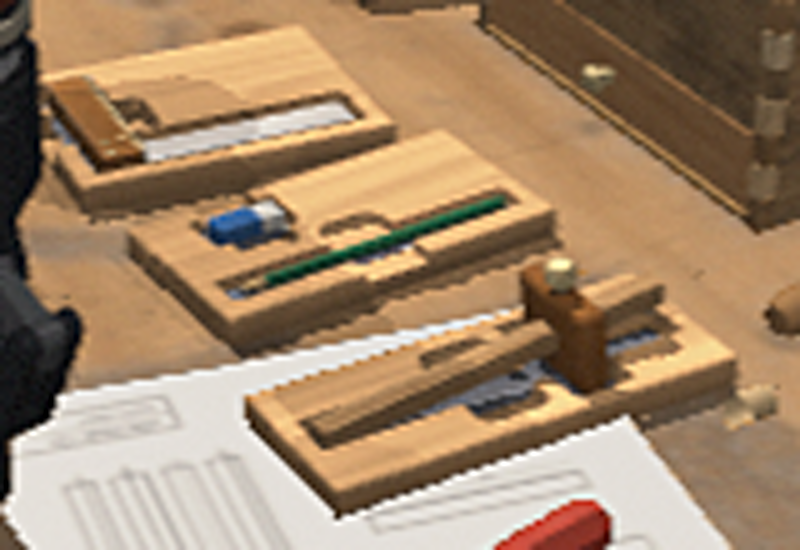

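The square, eraser, pencil and gauge all lie inside their recesses: stock at (150,333), eraser (370,292), pencil (455,210) and gauge beam (677,240) in the top crop. The side view shows none of them riding on a rim.

```bash
python3 -c "
from station import ticket; print(ticket.finish_job())"
```

```text
the job is handed in; nothing more can be done
None
```

The try square, marking gauge, pencil and eraser are each lying in their own recess, judging by the final top and side pictures; the job was handed in at about 60 s, and no verdict came back.

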